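Shut and latch the nut's compartment

ROBOT

A 6-joint arm with a two-finger parallel gripper is mounted at the origin on the work surface. World frame = base frame: x ahead of the robot, y to its left, z up, the work surface at z = 0. Lengths are in m, angles in rad, forces in N, time in s.
With the tool pointing down it reaches from about 0.275 to 0.975 m from the base axis. Payload 8.4 kg.
Tool frame: the origin (TCP) lies on the centre line of the jaws, within the pads' length; the fingertips stand bot.nose_length ahead of it and the grasp point (between the pads) is the TCP (bot.nose_length is the distance from the TCP to the fingertips, in m); z points along the fingers, y is the line along which they close (so a half turn about z gives the same grasp; the last joint's range is limited). The gripper opens to 92 mm and grips with 3 to 60 N. Pads are 20 mm wide; open, the fingers measure 128 mm over their backs; the gripper's body (75 mm by 189 mm) begins 69 mm behind the grasp point.
Start: joints at [1.212, 0.353, 1.633, -0, 1.155, -0.002], TCP at [0.218, 0.586, 0.234] pointing down, gripper open.
Joint ranges: [-2.63, 2.63], [-0.92, 2.1], [0.06, 2.66], [-1.3, 4.44], [0, 2.69], [-3.02, 3.02]. Speed limits (rad/s): [2.22, 2.22, 2.79, 3.14, 3.14, 3.14].

INTERFACE

Orientations are given as [roll, pitch, yaw] about the fixed x, y, z axes, in that order (R = Rz(yaw) Ry(pitch) Rx(roll)).
In Python, from cell import bot, camera, get_calibration, ticket, models gives the robot as it stands.
- The arm moves only by the tool servo_tool, never from a script. Its argument "motion" is one flat list of numbers, 5 for each row, row after row: the closure in counts, from 0 (fully open) to 255 (shut), then the shift along the world's x, y, z in mm, then the turn about the world's z in rad. In form: [grip, tx, ty, tz, spin, grip, tx, ty, tz, spin, ...]. A call has 1 to 20 rows; each row shifts and turns the commanded pose from where the row before left it; what a row does not reach is not made up. A row lasts 1/12 s, in which the tool goes at most 41.7 mm and 7.16 degrees, less where a joint would pass 70% of its speed; a pose out of reach is approached as far as the arm can. A call is refused whole if a number of a shift passes 41.7 or a number of a turn 0.125, either way. A call with a gripper value outside its range is refused whole. The fingers move at their own pace and stop on an object; "grip_force" is the grip in N (left out, the last holds). Time passes only in rows, so rows that do not move let the fingers close. It gives the time, the measured TCP pose, the force, the opening and the grip force at its end, in the units of the state.
- bot.get_state(): the state, without advancing time (a new reading comes with each control period).
- camera(name): name is "scene" or "top"; returns the picture (480x640x3 uint8, blue, green, red); there is no depth.
- get_calibration(name): a dict with "K" (3x3 intrinsics, pixels), "R" (3x3) and "t" (3): a world point X has camera coordinates R X + t. Camera axes: x right, y down, z forward; pixel columns grow to the right and rows downward; lengths in m; the calibration is good to about 2 mm. A picture is of the moment at which its call begins. get_calibration takes no time and is no camera call.
- ticket.close_job(): hands the job in; it is judged then, once.
Trained networks look in the newest picture that a camera, given by its name, has taken for a name from the list of things; names that differ only in an ending like _2 or _b are one class to them, and where a whole thing is asked for, a point or a joint stands for the part that bears it (a point fixed in the world has none). Each returns a list of dicts, best first, with "p" (0 to 1); they miss things now and then, are a little off and sometimes report something else, mostly with a low value. They report only what shows in the picture. A call takes as long as a camera call. They do not tell look-alikes from the thing itself.
- models.regions_of(name, camera): "pixels" (480x640 bool, what is visible of it) and "bbox" ([centre column, centre row, width, height] in pixels, round what is visible of it).
- models.spot_point(name, camera): "uv" ([column, row] in pixels: a listed point, or the origin of a listed thing).
The state is a dict: "t": time; "joint_pos": joint angles; "qd": joint speeds; "joint_torque": joint torques, N m; "position": TCP position; "orientation": TCP orientation; "force": force on the tool from outside, world axes, zero at the start; "ft_torque": the same for the moment, N m; "grip_width": finger opening in m; "grip_force": force on a finger pad.
Only numpy, scipy, OpenCV 4.12 (cv2) and the standard library are available. Lean on these libraries where they do the work, as an engineer would, in place of code of your own. Each camera call takes 0.05 s, during which the arm holds its last target. There are 200 camera calls.

TASK

The compartment of the small-parts organiser that has the nut in it was left with its lid up and its latch arm swung aside. Press that lid fully shut with a fingertip, and only then push its latch arm round with one finger until it points straight back across the shut lid, as the arms of the two neighbouring compartments do. Do not grasp or lift anything, do not disturb the neighbours' latch arms, the dish, the carabiner or the headlamp bracket, and finish with the hand clear.

Things in the scene. Friction and masses are not known exactly. Their poses are not given: they have to be found in the camera images.
- bin_a: The open compartment, one of three equal fixed clear boxes side by side, 74 mm apart, in any order, on a base tray. Box 90 mm (its x) by 68 mm (its y), 40 mm high, walls 3 mm. Origin: centre of its underside, 6 mm above the bench. Its x axis points from its front (latch) to its back (lid hinge), z up. The shut lid's upper face is 44 mm above the origin.
- lid (a joint): Angle (rad) of the open compartment's clear grey-rimmed lid: 0 = shut, on its stop; grows as it opens upward; starts 0.6 to 1.0. Lid 88 x 66 mm, 4 mm thick; hinge line along the box's y at x = +45, z = +40 mm of bin_a, so the front edge rises. The hinge is stiff: the lid stays where left; a downward push of about 2 to 4 N on it closes it.
- lid_edge (a point): Middle of the lid's free (front) edge, on its upper face, 88 mm from the hinge.
- latch_a (a joint): Angle (rad) of the open compartment's latch arm about its vertical pivot. 0 = points along the box's +x, straight back across the lid; grows counter-clockwise seen from above; -1.57 = along the box's -y. Starts -1.9 to -1.2, turns from -2.0 to +0.6, no stop or click at 0; light friction holds it where left (about 0.6 N at the post turns it).
- latch_a_pivot (a point): The pivot of that arm, on a lug before the middle of the box's front side (x = -58 mm, y = 0 of bin_a), at the height of the arm's upper face, 53 mm above bin_a's origin (59 mm above the bench).
- latch_a_post (a point): Top centre of the upright round post (10 mm diameter, 22 mm tall above the arm) on that arm, 40 mm from the pivot, 81 mm above the bench; meant to be pushed sideways by a finger. The arm is a dark steel bar 50 mm long from the pivot, 12 mm wide, 6 mm thick; its underside clears the shut lid by 3 mm.
- nut: Yellow hexagonal nut, about 30 mm across and 14 mm high, lying loose in the open compartment; origin at the centre of its underside.
- latch_b (a joint): Angle of the latch arm of one neighbouring compartment, alike in every way, at 0; to be left alone.
- latch_c (a joint): Angle of the latch arm of the other neighbouring compartment, at 0; to be left alone.
- bin_b: A neighbouring compartment, same shape and axes as bin_a, its lid shut (fixed). The tray under the three is 130 x 232 mm, 6 mm thick, fixed to the bench.
- bin_c: The other neighbouring compartment, same shape and axes as bin_a, its lid shut (fixed).
- dish: Loose glass dish, 90 mm across and 32 mm high; origin at the centre of its underside; to be left alone.
- carabiner: Loose red locking carabiner lying flat, 110 x 62 mm, 14 mm high; origin at its centre on the bench; to be left alone.
- bracket: Loose steel headlamp bracket, a U of sheet 60 x 34 mm and 30 mm high; origin at the centre of its underside; to be left alone.
There are look-alikes about, which are no part of the job. Several things have the shape of the nut; the one meant has the colours described above.

How it is judged:
On the way, in this order (a step that is already met when the one before it is completed fails the run):
1. the lid is pressed shut while the latch arm is still swung aside (value of joint lid below 0.05 rad and value of joint latch_a below -0.6 rad), for 0.2 s.
2. the latch arm points straight back across the shut lid (value of joint lid below 0.05 rad and value of joint latch_a between -0.2 and 0.2 rad), for 0.2 s.
At the end, for the whole second after the job is handed in: The lid is shut (within 0.05 rad), the latch arm points straight back across it (within 0.2 rad) and is at rest, and the nut is in its compartment (all of step 2 and velocity of joint latch_a between -0.05 and 0.05 rad/s and x of nut in the frame of bin_a between -0.045 and 0.045 m and y of nut in the frame of bin_a between -0.034 and 0.034 m and z of nut in the frame of bin_a below 0.03 m); the robot touches nothing.
It fails at once if the latch arm is swung in over the compartment while the lid is up (value of joint latch_a above -0.5 rad and value of joint lid above 0.15 rad).
It fails at once if the nut is lifted in its compartment (z of nut in the frame of bin_a above 0.02 m).
It fails at once if a neighbour's latch arm is turned (more than 0.15 rad) (value of joint any of latch_b, latch_c above 0.15 rad or value of joint any of latch_b, latch_c below -0.15 rad).
It fails at once if the dish, the carabiner or the headlamp bracket is lifted or moved (more than 15 mm) (distance of any of dish, carabiner, bracket from where it was at the start of the episode above 0.015 m).
It also fails if it takes over 48 s, if anything falls off the work surface, if the arm or the gripper's body presses on something with over 40 N, if the wrist force passes 120 N, or if a joint passes its speed limit or range.

## Working session

There is one attempt and no reset: what is moved stays moved. The work goes in short steps, Python scripts to look and compute and a tool call to move; the robot and the scene stay as the last step left them, time stands still between calls to the robot, and variables do not carry over. Pictures are saved under pics/ and viewed, at most 10 in all, crops included, and the job is handed in when it is done.

Besides the shell and the picture viewer there is one more tool, called after "Call:" as a command line: name --argument value ..., lists and objects as JSON in quotes. servo_tool: Moves the arm, as the interface text tells. Its arguments: {"type":"object","properties":{"motion":{"type":"array","items":{"type":"number"}},"grip_force":{"type":"number"}},"required":["motion"]}

```bash
mkdir -p pics
cat > h.py <<'E'
import numpy as np, cv2
from cell import bot, camera, get_calibration, ticket, models
def ray(cam,uv,z):
    c=get_calibration(cam);K,R,t=map(np.array,(c["K"],c["R"],c["t"]))
    C=-R.T@t; d=R.T@np.linalg.inv(K)@np.array([uv[0],uv[1],1.]); return C+d*(z-C[2])/d[2]
def proj(cam,X):
    c=get_calibration(cam);K,R,t=map(np.array,(c["K"],c["R"],c["t"]))
    p=K@(R@np.array(X)+t); return p[:2]/p[2]
E
python3 - <<'E'
from h import *
print(bot.nose_length, bot.get_state())
for c in("scene","top"):
    cv2.imwrite(f"pics/{c}0.png",camera(c))
    for n,z in(("nut",.009),("bin_a",.006),("latch_a_post",.081),("latch_a_pivot",.059),("lid_edge",.1),("dish",0),("carabiner",0),("bracket",0)):
        print(c,n,[(np.round(d["uv"]),round(d["p"],2),ray(c,d["uv"],z).round(3)) for d in models.spot_point(n,c)[:4]])
E
```

```text
0.019 {'t': 0.0, 'joint_pos': array([ 1.21159753e+00,  3.53618065e-01,  1.63412631e+00, -1.27945908e-05,
        1.15517392e+00, -2.41075856e-03]), 'qd': array([-0.00010049,  0.00157579,  0.0004533 ,  0.00034785, -0.00023429,
        0.00074799]), 'joint_torque': array([ 1.78620823e-03, -5.93855953e+01, -3.34205639e+01,  6.97798887e-02,
        2.36519548e-02, -1.83886173e-04]), 'position': array([0.21814063, 0.58520751, 0.2328858 ]), 'orientation': array([-3.14026698e+00,  8.50262579e-06,  2.78480980e+00]), 'force': array([-0.87597136,  0.05073663,  0.4404805 ]), 'ft_torque': array([ 0.02004084, -0.02314409, -0.01272677]), 'grip_force': 0.0, 'grip_width': 0.09194010730010495}
scene nut [(array([252., 317.]), 0.8, array([0.742, 0.026, 0.009])), (array([427., 236.]), 0.72, array([0.425, 0.109, 0.009])), (array([331., 266.]), 0.69, array([0.587, 0.04 , 0.009])), (array([395., 306.]), 0.54, array([0.57 , 0.166, 0.009]))]
scene bin_a [(array([329., 270.]), 0.61, array([0.594, 0.043, 0.006])), (array([287., 209.]), 0.61, array([ 0.552, -0.106,  0.006])), (array([308., 241.]), 0.55, array(
[... 860 characters left out ...]
,  0.006])), (array([302., 229.]), 0.73, array([0.601, 0.046, 0.006]))]
top latch_a_post [(array([320., 278.]), 0.9, array([0.519, 0.02 , 0.081]))]
top latch_a_pivot [(array([293., 263.]), 0.9, array([0.544, 0.061, 0.059])), (array([392., 258.]), 0.63, array([ 0.547, -0.092,  0.059]))]
top lid_edge [(array([298., 240.]), 0.62, array([0.575, 0.052, 0.1  ]))]
top dish [(array([230., 196.]), 0.83, array([0.659, 0.163, 0.   ])), (array([481., 260.]), 0.34, array([ 0.544, -0.247,  0.   ]))]
top carabiner [(array([482., 257.]), 0.7, array([ 0.549, -0.25 ,  0.   ]))]
top bracket [(array([317., 274.]), 0.64, array([0.527, 0.024, 0.   ])), (array([391., 170.]), 0.58, array([ 0.697, -0.105,  0.   ]))]
```

View pics/scene0.png

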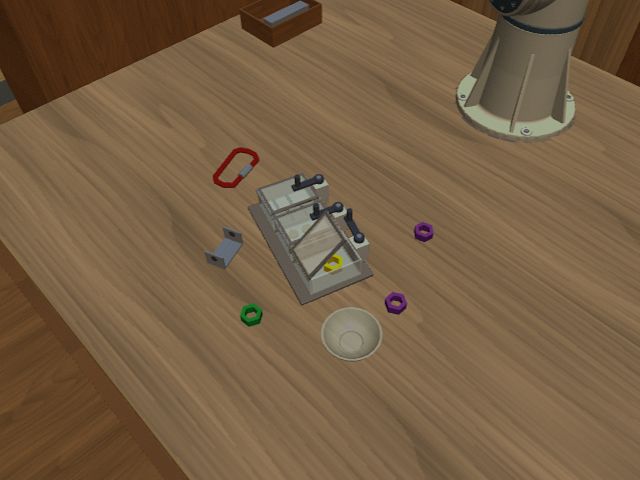

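```bash
python3 -c "
import cv2
i=cv2.imread('pics/top0.png')[140:380,180:500];cv2.imwrite('pics/topc.png',cv2.resize(i,None,fx=2.5,fy=2.5,interpolation=2))"
```

```text
(no output)
```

View pics/topc.png

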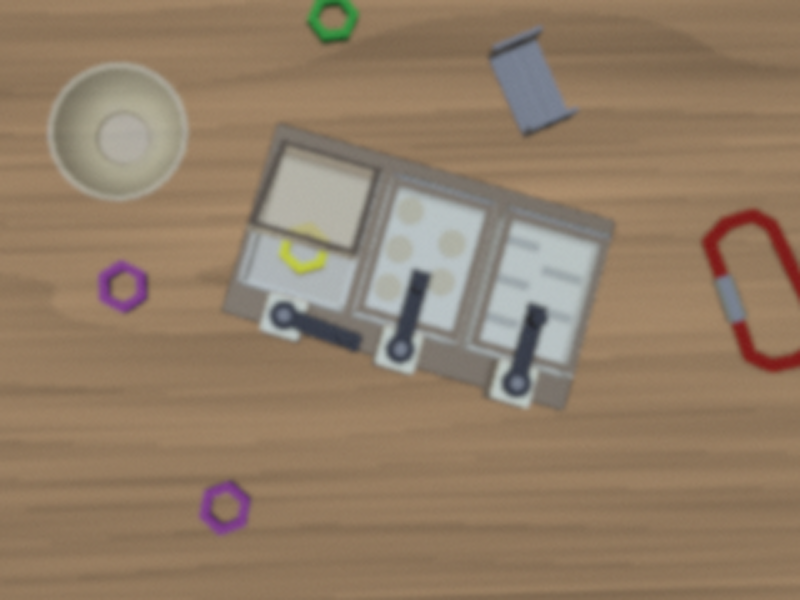

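The yellow nut is in the leftmost compartment, at top-camera pixel (302,239) and scene pixel (331,266). The green nut (scene 252,317) and the purple ones (scene 427,236 and 395,306) lie loose on the bench, so they are look-alikes. The enlarged crop shows that compartment with its lid up and its latch arm aside: pivot at about (293,266), arm running to about (322,276).

Run:
```python
from h import *
from scipy.optimize import least_squares
obs=[("top",(302,229),lambda p:L(p,0,0,0)),("top",(348,246),lambda p:L(p,0,-.074,0)),("top",(393,257),lambda p:L(p,0,-.148,0)),
("scene",(329,270),lambda p:L(p,0,0,0)),("scene",(308,241),lambda p:L(p,0,-.074,0)),("scene",(287,209),lambda p:L(p,0,-.148,0)),
("scene",(360,233),lambda p:L(p,-.058,0,.053)),("top",(293,263),lambda p:L(p,-.058,0,.053)),
("scene",(351,211),lambda p:P(p)),("top",(320,278),lambda p:P(p)),
("scene",(336,226),lambda p:E(p)),("top",(298,240),lambda p:E(p))]
def L(p,x,y,z):
    c,s=np.cos(p[2]),np.sin(p[2]);return [p[0]+c*x-s*y,p[1]+s*x+c*y,.006+z]
P=lambda p:L(p,-.058+.04*np.cos(p[3]),.04*np.sin(p[3]),.075)
E=lambda p:L(p,.045-.088*np.cos(p[4])+.004*np.sin(p[4]),0,.04+.088*np.sin(p[4])+.004*np.cos(p[4]))
f=lambda p:np.concatenate([proj(c,g(p))-u for c,u,g in obs])
r=least_squares(f,[.6,.046,-.29,-1.7,.8],loss="soft_l1",f_scale=2)
p=r.x;print(p.round(3),r.fun.reshape(-1,2).round(1))
for n,q in(("pivot",L(p,-.058,0,.053)),("post",P(p)),("edge",E(p)),("press",L(p,0,0,.044))):print(n,np.round(q,3))
```

```text
[ 0.595  0.042 -0.288 -1.732  0.692] [[ 2.3  3.8]
 [ 0.2 -1.6]
 [-0.9 -1. ]
 [-1.1  0.2]
 [-0.2 -1.7]
 [ 2.3  1.9]
 [-0.   3.7]
 [ 1.3  2.6]
 [ 0.8 -1.2]
 [-1.4 -2.1]
 [ 3.4  0.1]
 [ 2.4 -1.2]]
pivot [0.54  0.059 0.059]
post [0.522 0.023 0.081]
edge [0.576 0.048 0.105]
press [0.595 0.042 0.05 ]
```

Call:
servo_tool --motion '[255, 0, 0, 0, 0, 255, 0, 0, 0, 0, 255, 0, 0, 0, 0, 255, 0, 0, 0, 0]'

```text
t: 1.23
position: [0.2183, 0.5856, 0.2336]
orientation: [-3.142, 0.0, 2.785]
force: [-0.0, -1.0, -0.1]
grip_width: 0.0671
grip_force: 0.0
```

Call:
servo_tool --motion '[255, 18.9, -27.2, 0, 0.004, 255, 18.9, -27.2, 0, 0.004, 255, 18.9, -27.2, 0, 0.004, 255, 18.9, -27.2, 0, 0.004, 255, 18.9, -27.2, 0, 0.004, 255, 18.9, -27.2, 0, 0.004, 255, 18.9, -27.2, 0, 0.004, 255, 18.9, -27.2, 0, 0.004, 255, 18.9, -27.2, 0, 0.004, 255, 18.9, -27.2, 0, 0.004, 255, 18.9, -27.2, 0, 0.004, 255, 18.9, -27.2, 0, 0.004, 255, 18.9, -27.2, 0, 0.004, 255, 18.9, -27.2, 0, 0.004, 255, 18.9, -27.2, 0, 0.004, 255, 18.9, -27.2, 0, 0.004, 255, 18.9, -27.2, 0, 0.004, 255, 18.9, -27.2, 0, 0.004, 255, 18.9, -27.2, 0, 0.004, 255, 18.9, -27.2, 0, 0.004]'

```text
t: 2.9
position: [0.5971, 0.0401, 0.2337]
orientation: [3.141, 0.0, 2.865]
force: [0.4, 0.4, -0.3]
grip_width: -0.0
grip_force: 0.0
```

Call:
servo_tool --motion '[255, 0, 0, -20, 0, 255, 0, 0, -20, 0, 255, 0, 0, -20, 0, 255, 0, 0, -15, 0, 255, 0, 0, 0, 0, 255, 0, 0, 0, 0]'

```text
t: 3.4
position: [0.5959, 0.0416, 0.1582]
orientation: [-3.141, -0.001, 2.865]
force: [0.8, -0.2, -0.3]
grip_width: 0.0003
grip_force: 0.0
```

```bash
cat > look.py <<'E'
import sys
from h import *
n=sys.argv[1]
a=cv2.resize(camera("scene")[150:310,230:410],None,fx=3,fy=3,interpolation=2)
b=cv2.resize(camera("top")[190:310,260:420],None,fx=4,fy=4,interpolation=2)[:, :]
b=cv2.resize(b,(0,0),fx=.4,fy=.4); b=cv2.copyMakeBorder(b,0,480-b.shape[0],0,0,0)
cv2.imwrite(f"pics/{n}.png",np.hstack([a,b])); print(a.shape,b.shape)
for c in("scene","top"):
    for k,z in(("latch_a_post",.081),("latch_a_pivot",.059)):
        print(c,k,[(np.round(d["uv"]),round(d["p"],2),ray(c,d["uv"],z).round(3)) for d in models.spot_point(k,c)[:3]])
E
python3 look.py a
```

```text
(480, 540, 3) (480, 256, 3)
scene latch_a_post [(array([351., 210.]), 0.53, array([0.523, 0.021, 0.081])), (array([350., 347.]), 0.36, array([0.701, 0.193, 0.081]))]
scene latch_a_pivot [(array([360., 232.]), 0.67, array([0.532, 0.053, 0.059]))]
top latch_a_post [(array([317., 275.]), 0.8, array([0.524, 0.025, 0.081]))]
top latch_a_pivot [(array([296., 266.]), 0.94, array([0.538, 0.056, 0.059])), (array([321., 276.]), 0.34, array([0.523, 0.019, 0.059]))]
```

View pics/a.png

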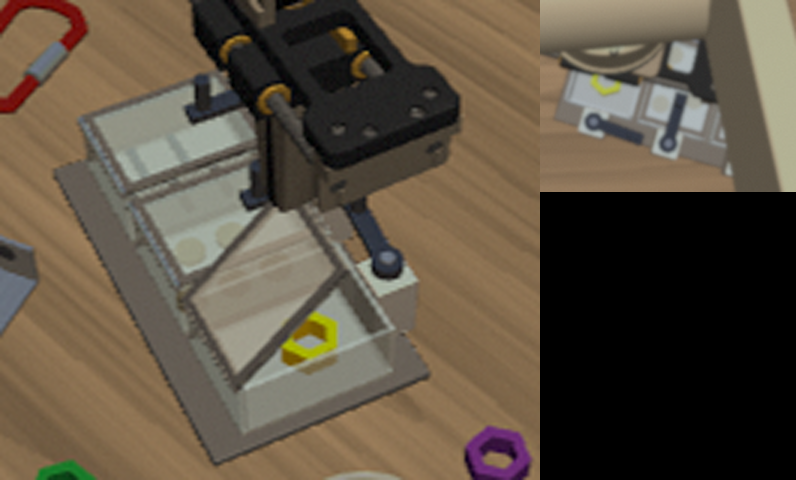

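The hand is over the lid: the fingertips are at about crop (290,205), just behind the lid's free edge, and the latch arm is still aside. Pressing down now.

Call:
servo_tool --motion '[255, 0, 0, -9, 0, 255, 0, 0, -9, 0, 255, 0, 0, -9, 0, 255, 0, 0, -9, 0, 255, 0, 0, -9, 0, 255, 0, 0, -9, 0, 255, 0, 0, -9, 0, 255, 0, 0, -9, 0, 255, 0, 0, -5, 0, 255, 0, 0, -5, 0]'

```text
t: 4.53
position: [0.596, 0.0416, 0.0757]
orientation: [-3.141, -0.001, 2.865]
force: [-0.4, 0.4, 1.3]
grip_width: 0.0004
grip_force: 0.5
```

Call:
servo_tool --motion '[255, 0, 0, -3, 0, 255, 0, 0, -3, 0, 255, 0, 0, -2, 0, 255, 0, 0, 0, 0, 255, 0, 0, 0, 0, 255, 0, 0, 0, 0]'

```text
t: 5.03
position: [0.5963, 0.0417, 0.0693]
orientation: [3.142, 0.0, 2.865]
force: [-3.1, 0.0, 5.7]
grip_width: 0.0003
grip_force: 3.1
```

Call:
servo_tool --motion '[255, 0, 0, -1.5, 0, 255, 0, 0, 0, 0, 255, 0, 0, 0, 0, 255, 0, 0, 0, 0]'

```text
t: 5.37
position: [0.5964, 0.0417, 0.0689]
orientation: [3.141, 0.0, 2.865]
force: [-7.2, -0.7, 18.4]
grip_width: 0.0005
grip_force: 9.4
```

Call:
servo_tool --motion '[255, 0, 0, 20, 0, 255, 0, 0, 20, 0, 255, 0, 0, 20, 0, 255, -19, -2, 0, -0.034, 255, -19, -2, 0, -0.034, 255, -19, -2, 0, -0.034, 255, -19, -2, 0, -0.034, 255, -19, -1, 0, -0.034, 255, 0, 0, 0, 0, 255, 0, 0, 0, 0]'

```text
t: 6.2
position: [0.5015, 0.0326, 0.1276]
orientation: [3.141, 0.001, 2.696]
force: [0.3, 0.3, 0.6]
grip_width: 0.0006
grip_force: 0.0
```

```bash
python3 look.py b; python3 -c "
from h import *
for n in('lid','lid_edge'):
  for c in('scene','top'): print(n,c,[(np.round(d['uv']),round(d['p'],2),ray(c,d['uv'],.05).round(3)) for d in models.spot_point('lid_edge',c)[:2]])
print(bot.get_state()['position'])"
```

```text
(480, 540, 3) (480, 256, 3)
scene latch_a_post [(array([350., 209.]), 0.62, array([0.522, 0.019, 0.081]))]
scene latch_a_pivot [(array([358., 233.]), 0.97, array([0.536, 0.052, 0.059]))]
top latch_a_post []
top latch_a_pivot []
lid scene [(array([329., 272.]), 0.73, array([0.618, 0.069, 0.05 ]))]
lid top []
lid_edge scene [(array([329., 272.]), 0.73, array([0.618, 0.069, 0.05 ]))]
lid_edge top []
[0.50147127 0.03264503 0.12695769]
```

View pics/b.png

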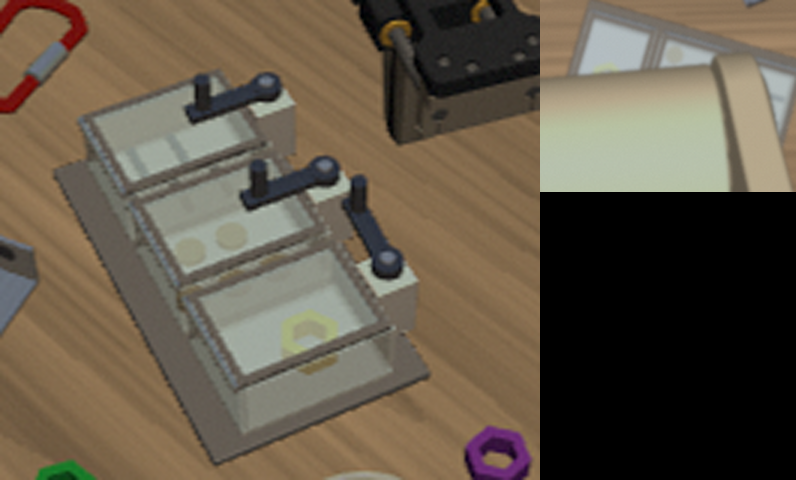

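The lid is shut flush: its rim lies flat in crop b, the nut shows at (310,340), and the arm is still aside with its post at (357,180). Next I work out the sweep rows.

Run:
```python
from h import *
piv=np.array([.540,.058]);th=-.288
u=lambda f:np.array([np.cos(f),np.sin(f)])
F=lambda a,g=0:(piv+.034*u(a+th)-(.015+g)*u(a+th+np.pi/2))*1000
s=bot.get_state()['position'][:2]*1000
A=np.concatenate([[-1.85],np.arange(-1.73,-.25,.1),[-.2]])
prev=s
for a in A: print(round(a,2),F(a).round(1),(F(a)-prev).round(1)); prev=F(a)
print("pre",F(-1.73,.008)-s)
```

```text
-1.85 [509.1  37.4] [7.6 4.7]
-1.73 [511.8  33.8] [ 2.7 -3.6]
-1.63 [514.3  31.1] [ 2.6 -2.7]
-1.53 [517.1  28.7] [ 2.8 -2.4]
-1.43 [520.2  26.6] [ 3.  -2.1]
-1.33 [523.4  24.7] [ 3.2 -1.8]
-1.23 [526.8  23.3] [ 3.4 -1.5]
-1.13 [530.3  22.1] [ 3.5 -1.1]
-1.03 [534.   21.3] [ 3.6 -0.8]
-0.93 [537.7  20.9] [ 3.7 -0.4]
-0.83 [541.4  20.9] [ 3.7 -0. ]
-0.73 [545.1  21.2] [3.7 0.3]
-0.63 [548.7  21.9] [3.6 0.7]
-0.53 [552.3  22.9] [3.6 1.1]
-0.43 [555.7  24.3] [3.4 1.4]
-0.33 [559.   26.1] [3.3 1.7]
-0.2 [563.   28.8] [4.  2.7]
pre [3.08739687 4.64478463]
```

Call:
servo_tool --motion '[255, 3, 4.6, 0, 0, 255, 0, 0, -20, 0, 255, 0, 0, -19, 0, 255, 0, 0, 0, 0, 255, 3.6, -1.7, 0, 0, 255, 3.6, -1.8, 0, 0, 255, 2.6, -2.7, 0, 0.1, 255, 2.8, -2.4, 0, 0.1, 255, 3, -2.1, 0, 0.1, 255, 0, 0, 0, 0]'

```text
t: 7.53
position: [0.5215, 0.0262, 0.0893]
orientation: [3.141, 0.002, 2.999]
force: [0.3, 0.7, -0.8]
grip_width: 0.0004
grip_force: 0.0
```

Call:
servo_tool --motion '[255, 3.2, -1.8, 0, 0.1, 255, 3.4, -1.5, 0, 0.1, 255, 3.5, -1.1, 0, 0.1, 255, 3.6, -0.8, 0, 0.1, 255, 3.7, -0.4, 0, 0.1, 255, 3.7, 0, 0, 0.1, 255, 3.7, 0.3, 0, 0.1, 255, 0, 0, 0, 0, 255, 0, 0, 0, 0]'

```text
t: 8.28
position: [0.5453, 0.0212, 0.0887]
orientation: [-3.141, 0.001, -2.594]
force: [-0.3, 0.4, 0.3]
grip_width: 0.0007
grip_force: 0.0
```

```bash
python3 look.py c
```

```text
(480, 540, 3) (480, 256, 3)
scene latch_a_post [(array([335., 222.]), 0.72, array([0.56 , 0.023, 0.081]))]
scene latch_a_pivot [(array([360., 237.]), 0.88, array([0.54 , 0.06 , 0.059]))]
top latch_a_post []
top latch_a_pivot []
```

View pics/c.png

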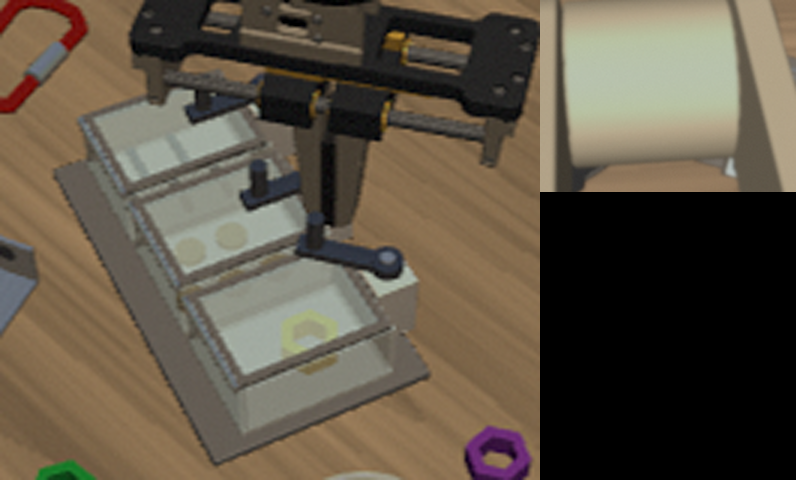

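The arm follows the finger: post at crop (315,225), about -0.75 rad, with the lid shut and the neighbours untouched. Continuing the sweep.

Call:
servo_tool --motion '[255, 3.6, 0.7, 0, 0.1, 255, 3.6, 1.1, 0, 0.1, 255, 3.4, 1.4, 0, 0.1, 255, 3.3, 1.7, 0, 0.1, 255, 2, 1.3, 0, 0.06, 255, 2, 1.4, 0, 0.07, 255, 0, 0, 0, 0, 255, 0, 0, 0, 0]'

```text
t: 9.25
position: [0.5625, 0.0289, 0.088]
orientation: [3.141, -0.0, -2.061]
force: [0.4, 0.2, 0.6]
grip_width: 0.0002
grip_force: 0.0
```

```bash
python3 look.py d; python3 -c "
from h import *
piv=np.array([.540,.058]);th=-.288
u=lambda f:np.array([np.cos(f),np.sin(f)])
F=lambda a,g=0:(piv+.034*u(a+th)-(.015+g)*u(a+th+np.pi/2))*1000
for a in(-.1,0,.1):print(a,F(a)-bot.get_state()['position'][:2]*1000)
for a in(-.3,-.2,-.1,0,.1):print(a,proj('scene',[*(piv+.04*u(a+th)),.081]).round(1))"
```

```text
(480, 540, 3) (480, 256, 3)
scene latch_a_post [(array([336., 231.]), 0.59, array([0.572, 0.037, 0.081]))]
scene latch_a_pivot [(array([360., 237.]), 0.7, array([0.54 , 0.058, 0.059]))]
top latch_a_post []
top latch_a_pivot [(array([294., 265.]), 0.59, array([0.541, 0.059, 0.059]))]
-0.1 [3.29866929 2.46450612]
0 [5.84018276 5.17360278]
0.1 [8.09854088 8.12289323]
-0.3 [334.9 231.3]
-0.2 [335.5 233.2]
-0.1 [336.4 235. ]
0 [337.5 236.8]
0.1 [338.8 238.6]
```

View pics/d.png

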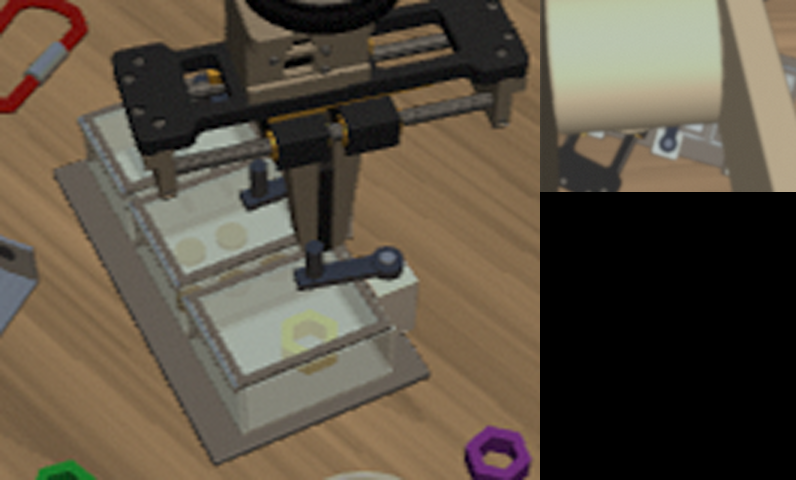

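The arm is now at about -0.25 rad (post at crop (315,255)), slightly less steep than the neighbours. I'll finish slowly, back off and lift.

Call:
servo_tool --motion '[255, 1.6, 1.2, 0, 0.05, 255, 1.6, 1.2, 0, 0.05, 255, 1.3, 1.3, 0, 0.05, 255, 1.3, 1.4, 0, 0.05, 255, 0, 0, 0, 0, 255, 0, 0, 0, 0, 255, -0.9, -2.9, 0, 0, 255, -0.9, -2.9, 0, 0, 255, 0, 0, 0, 0, 255, 0, 0, 15, 0, 255, 0, 0, 30, 0, 255, 0, 0, 40, 0, 255, -40, 0, 0, 0, 255, -40, 0, 0, 0, 255, -40, 0, 0, 0, 255, 0, 40, 0, 0, 255, 0, 40, 0, 0, 255, 0, 40, 0, 0, 255, 0, 40, 0, 0, 255, 0, 40, 0, 0]'

```text
t: 11.22
position: [0.4463, 0.2298, 0.1735]
orientation: [-3.141, 0.001, -1.86]
force: [0.8, -0.2, -0.1]
grip_width: 0.0007
grip_force: 0.0
```

Call:
servo_tool --motion '[255, 0, 40, 0, 0, 255, 0, 40, 0, 0, 255, 0, 40, 0, 0, 255, 0, 40, 0, 0, 255, 0, 40, 0, 0, 255, 0, 0, 0, 0, 255, 0, 0, 0, 0]'

```text
t: 11.8
position: [0.4462, 0.4297, 0.1727]
orientation: [3.142, -0.0, -1.856]
force: [0.2, -1.7, -0.4]
grip_width: 0.0003
grip_force: 0.0
```

```bash
python3 look.py e
```

```text
(480, 540, 3) (480, 256, 3)
scene latch_a_post [(array([338., 236.]), 0.61, array([0.576, 0.046, 0.081]))]
scene latch_a_pivot [(array([359., 236.]), 0.66, array([0.54 , 0.056, 0.059])), (array([349., 346.]), 0.63, array([0.692, 0.184, 0.059]))]
top latch_a_post [(array([302., 240.]), 0.88, array([0.577, 0.046, 0.081]))]
top latch_a_pivot [(array([294., 264.]), 0.62, array([0.543, 0.06 , 0.059])), (array([295., 256.]), 0.26, array([0.554, 0.057, 0.059]))]
```

View pics/e.png

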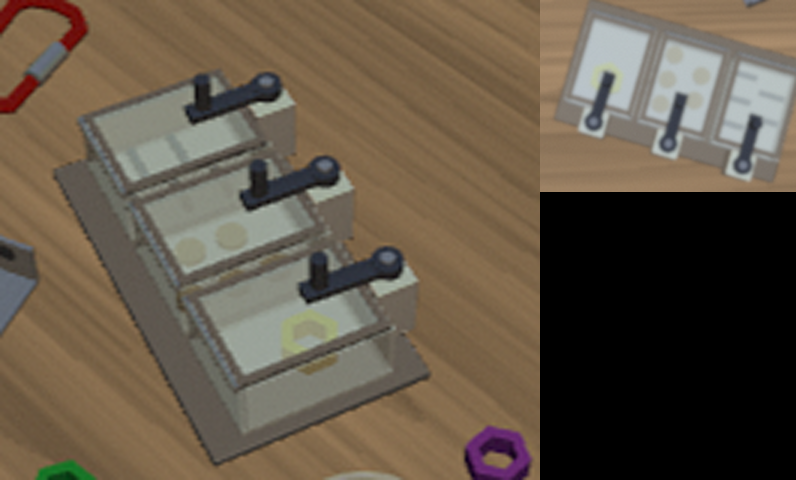

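The arm is parallel to its neighbours, running from (390,262) to (305,293) in the crop. The lid is shut, the nut is inside and the hand is clear, so I'm handing in.

```bash
python3 -c "
from cell import ticket
print(ticket.close_job())"
```

```text
the job is handed in; nothing more can be done
None
```

I handed the job in at about 12 s of the 48 s allowed: the lid was pressed shut first, then the latch arm swung round until it lay parallel to its neighbours in the last pictures, with the hand clear; the hand-in gave no verdict.

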